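Set the flywheel of a gear unit to its timing notch

ROBOT

A 6-joint arm with a two-finger parallel gripper is mounted at the origin on a cart in front of the work surface, level with it; the furniture and walls round the work are solid. World frame = base frame: x ahead of the robot, y to its left, z up, the work surface at z = 0. Lengths are in m, angles in rad, forces in N, time in s.
With the tool pointing down it reaches from about 0.35 to 0.85 m from the base axis. Payload 8.1 kg.
Tool frame: the origin (TCP) lies at the very end of the fingers, on their centre line; the grasp point (between the pads) lies 19 mm behind it; z points along the fingers, y is the direction in which the jaws open and shut (so a half turn about z gives the same grasp; the last joint's range is limited). The gripper opens to 93 mm and grips with 3 to 60 N. Pads are 15 mm wide; open, the fingers measure 128 mm over their backs; the gripper's body (75 mm by 188 mm) begins 65 mm behind the grasp point.
Start: joints at [1.219, 0.13, 1.488, -0, 1.523, -0.085], TCP at [0.158, 0.579, 0.219] pointing down, gripper open.
Joint ranges: [-2.96, 2.96], [-0.89, 2.26], [0.02, 2.5], [-1.34, 4.48], [0, 2.73], [-2.66, 2.66]. Speed limits (rad/s): [2.39, 2.39, 2.79, 3.14, 3.14, 3.14].

INTERFACE

Orientations are given as a 3x3 rotation matrix whose columns are the frame's x, y, z axes.
In Python, from station import env, claw, solve_ik, get_state, vision, finish_job gives the robot as it stands. The module is installed in compiled form; this text tells all that it offers. Calls block until the motion is done:
- env.reach(position, orientation): joint-space move of the TCP to a pose.
- env.move_straight(position, frame=None, vel=0.15, guard=None): straight line of the TCP; frame=None keeps the orientation; vel is the mean speed in m/s. With guard (N) it stops when the force on the tool has changed by that much, and returns True; else False.
- env.set_joints(angles): joint-space move.
- claw.command_gripper(opening, strength=None): opening from 0.0 (shut) to 1.0 (fully open); strength is the grip in N (None keeps the last); returns when the fingers have stopped.
- env.sleep(seconds).
- solve_ik(position, orientation): joint angles nearest the present ones, or None.
- get_state(): the state.
- vision.capture(name): name is "scene" or "top"; returns (picture, depth): 480x640x3 uint8, red, green, blue; 480x640 float32, m along the optical axis (not along the pixel's ray), 0 where there is no reading.
- vision.camera_info(name): a dict with "intrinsics" (3x3 intrinsics, pixels), "origin" and "attitude" of the camera in the world. Camera axes: x right, y down, z forward; pixel columns grow to the right and rows downward; lengths in m; the calibration is good to about 2 mm. A picture is of the moment at which its call begins. camera_info takes no time and is no camera call.
A pose or a line that the arm cannot do raises env.PlanningError and nothing moves.
- finish_job(): hands the job in, once; it reports no verdict.
The state is a dict: "t": time; "joint_positions": joint angles; "qvel": joint speeds; "effort": joint torques, N m; "ee_pos": TCP position; "eef_rot": TCP orientation; "contact_force": force on the tool from outside, world axes, zero at the start; "moment": the same for the moment, N m; "opening": opening from 0.0 (shut) to 1.0 (fully open).
Only numpy, scipy, OpenCV 4.12 (cv2) and the standard library are available. Lean on these libraries where they do the work, as an engineer would, in place of code of your own. Each camera call takes 0.05 s, during which the arm holds its last target. There are 200 camera calls.

TASK

Swing the cover of the flywheel casing open, pull the shift rod out to its middle click (neutral), and only then turn the flywheel by its rim until the notch in the rim stands at the very top. Then close the cover again, so that the notch shows in its sight slot, and leave the rod in neutral. Do not disturb the small parts lying around.

Things in the scene. Friction and masses are not known exactly. Their poses are not given: they have to be found in the camera images.
- gear_unit: Grey machine fixed to the bench: open-topped flywheel casing, gear housing on its left. Origin on the bench below the wheel's middle; x to its rear, y to its left, z up. Casing 130 mm (x) by 230 (y) at the foot; front and rear walls (inner faces x = -46, +62 mm) 90 mm high, end cheeks (y = +-88 to +-98) 146 high. Gear housing: x = -50 to +60, y = 98 to 185 mm, 120 high.
- wheel_centre (a point): Middle of the flywheel, on its axis, 75 mm above the bench; the axis runs along the unit's x. Plain steel disc 130 mm in diameter (top of rim at 140 mm), 18 mm thick (x = -9 to +9 mm), smooth rim; the outer 10 mm of its flanks are flat. At least 37 mm is free on each side of it above the walls.
- flywheel (a joint): Flywheel angle in rad, 0 (or any full turn) with the notch at the very top; growing values carry the wheel's top towards the unit's -y. It turns endlessly with light drag (about 0.02 N m) and stays where it is left. It would turn in any rod position, but must not be turned before the rod is in neutral.
- timing_notch (a point): The timing mark: the only notch in the flywheel's rim, square, 14 mm wide, 10 mm deep, right across the rim, with a dark radial groove leading to it on the front face. The point lies at its mouth, 65 mm from the axis, in the wheel's middle plane. At the start it is hidden low in the casing.
- cover (a joint): Opening of the cover in rad: 0 shut, 1.57 upright, 2.0 fully back; starts nearly shut. Aluminium plate 200 mm wide (y), 118 deep, 4 thick, level at 149 mm above the bench when shut, with a 50 x 16 mm sight slot over the wheel's top. Hinge line along the unit's y at x = +72, z = 149 mm; the front edge lifts and swings to the rear. Stiff hinge: it stays where it is left.
- cover_handle (a point): Middle of the cover's handle, a round bar 10 mm thick and 84 mm long along the unit's y, held up and forward of the plate's front edge by two arms at its ends: 132 mm ahead of the hinge line and 26 mm above it when shut; it swings with the cover.
- shift_rod (a joint): Position of the shift rod in m along the unit's -x: -0.015 fully in, 0 the middle click (neutral), +0.015 fully out. All three are spring clicks: about 6.5 N along the rod start it out of one; let go within 6 mm of a click it springs into it. It starts fully in.
- rod_knob (a point): Middle of the black round knob on the shift rod, 26 mm in diameter and 27 mm long along the rod, which runs along the unit's x; the rod leaves the front of the gear housing. With the rod in neutral this point is at x = -114, y = +150, z = +75 mm from the unit's origin. The rod behind the knob is 10 mm thick.
- cradle: Bystander: steel bearing cradle, a flat plate with two raised edges, 66 x 65 mm, 11 mm high, lying in front of the unit; origin under its middle.
- bolt: Bystander: short steel hexagon bolt, 38 mm long, lying in front of the unit; origin under its middle.
- hex_key: Bystander: steel hex key, 84 mm long, lying in front of the unit; origin under its middle.

How it is judged:
On the way, in this order (a step that is already met when the one before it is completed fails the run):
1. the cover is open (past 60 degrees) (value of joint cover above 1.05 rad), for 0.2 s.
2. the shift rod rests in its middle click (value of joint shift_rod between -0.003 and 0.003 m and contact force between the fingers and shift_rod below 0.1 N), for 0.2 s.
3. with the cover still open, the notch stands still at the top, the wheel let go (y of timing_notch in the frame of gear_unit between -0.007 and 0.007 m and height (world z) of timing_notch above 0.1 m and contact force between the fingers and flywheel below 0.1 N and value of joint cover above 0.7 rad), for 0.2 s.
At the end, for the whole second after the job is handed in: The cover is shut (within 0.06 rad), the shift rod is in its middle click (within 3 mm), the flywheel is at rest with its notch at the top (within 7 mm sideways of straight above the axis) (value of joint cover below 0.06 rad and value of joint shift_rod between -0.003 and 0.003 m and y of timing_notch in the frame of gear_unit between -0.007 and 0.007 m and height (world z) of timing_notch above 0.1 m and velocity of joint flywheel between -0.1 and 0.1 rad/s); the robot touches nothing.
It fails at once if the flywheel is turned (its notch moves over 20 mm) while the shift rod is out of neutral by more than 6 mm (distance of timing_notch from where it was at the start of the episode above 0.02 m and (value of joint shift_rod above 0.006 m or value of joint shift_rod below -0.006 m)).
It fails at once if one of the small parts lying around is pushed more than 30 mm (distance of any of cradle, bolt, hex_key from where it was at the start of the episode above 0.03 m).
It also fails if it takes over 72 s, if anything falls off the work surface, if the arm or the gripper's body presses on something with over 40 N, if the wrist force passes 120 N, or if a joint passes its speed limit or range.

## Working session

There is one attempt and no reset: what is moved stays moved. The work goes in short steps, each a Python script; the robot and the scene stay as the last script left them, time stands still between calls to the robot, and variables do not carry over. Pictures are saved under pics/ and viewed, about 8 in all and at most 12, crops included, and the job is handed in when it is done.

```bash
mkdir -p pics; python3 - <<'E'
from station import *
import cv2,numpy as np
for n in("scene","top"):
    p,d=vision.capture(n); cv2.imwrite(f"pics/{n}0.png",p[...,::-1]); np.save(f"pics/{n}0.npy",d)
    print(n,vision.camera_info(n))
s=get_state();print(s['t'],s['ee_pos'],s['eef_rot'],s['opening'])
E
```

```text
scene {'intrinsics': array([[540.75627345,   0.        , 323.32770913],
       [  0.        , 540.75627345, 238.94540764],
       [  0.        ,   0.        ,   1.        ]]), 'origin': array([ 0.10193934, -0.19269473,  0.77657159]), 'attitude': array([[ 0.58654733, -0.62443938,  0.51578842],
       [-0.80967043, -0.43643991,  0.39236972],
       [-0.01990045, -0.64776204, -0.76158277]])}
top {'intrinsics': array([[516.54863713,   0.        , 312.01937878],
       [  0.        , 516.54863713, 240.10174935],
       [  0.        ,   0.        ,   1.        ]]), 'origin': array([0.4236881 , 0.14963708, 0.98234714]), 'attitude': array([[ 0.01722222, -0.99098812,  0.13283803],
       [-0.99981607, -0.01594753,  0.01065382],
       [-0.00843937, -0.13299708, -0.9910805 ]])}
0.1 [0.15795904 0.5783003  0.21769292] [[-9.64638709e-01  2.63575057e-01 -5.91421306e-04]
 [ 2.63575670e-01  9.64637489e-01 -1.54307624e-03]
 [ 1.63790755e-04 -1.64439534e-03 -9.99998635e-01]] 1.0022123314392943
```

View pics/scene0.png

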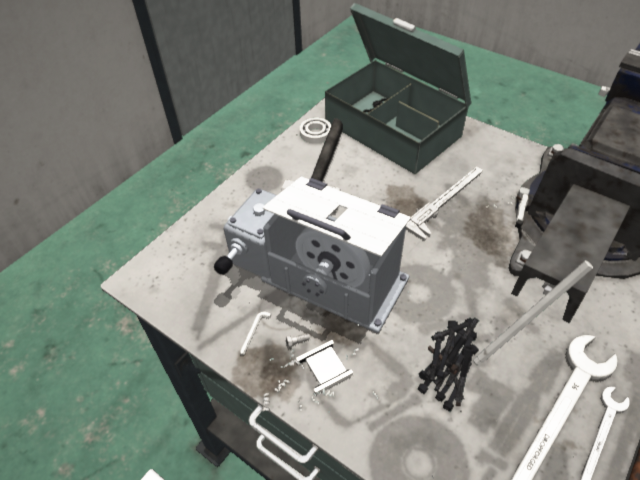

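View pics/top0.png

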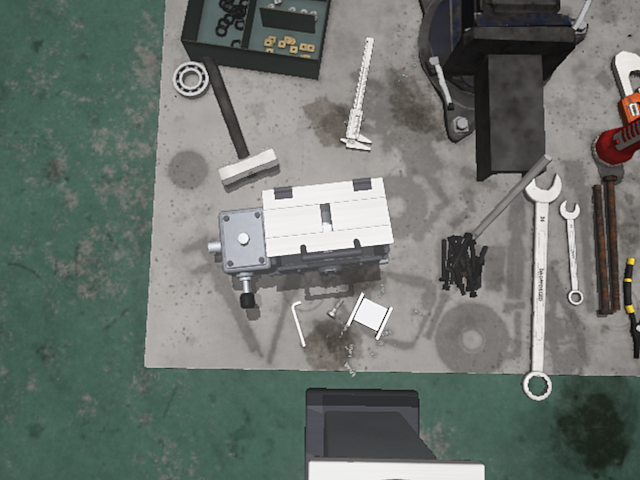

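Scene view: cover (white) at ~(340,215), handle bar at ~(318,223), knob (222,265), small parts at (255,333), (297,341) and (325,365). Top view: cover quad roughly (263,190)-(393,245), housing (242,240), knob (248,300), handle ~(330,247), parts at y≈310–325 px.

```bash
cat > h.py <<'E'
from station import *
import cv2,numpy as np
I={n:vision.camera_info(n) for n in("scene","top")}
def rays(n,uv):
    c=I[n];uv=np.atleast_2d(np.array(uv,float))
    return np.c_[uv,np.ones(len(uv))]@np.linalg.inv(c['intrinsics']).T@c['attitude'].T
def onplane(n,uv,nrm,d0):   # nrm.p=d0
    r=rays(n,uv);o=I[n]['origin'];return o+r*((d0-nrm@o)/(r@nrm))[:,None]
def cloud(n,d):
    v,u=np.mgrid[:480,:640];r=rays(n,np.c_[u.ravel(),v.ravel()]);return (I[n]['origin']+r*d.ravel()[:,None]).reshape(480,640,3)
def proj(n,p):
    c=I[n];q=(np.atleast_2d(p)-c['origin'])@c['attitude']@c['intrinsics'].T;return q[:,:2]/q[:,2:]
def tri(a,b):
    r=[rays("scene",a)[0],rays("top",b)[0]];o=[I["scene"]['origin'],I["top"]['origin']]
    P=[np.eye(3)-np.outer(x,x)/(x@x) for x in r]
    p=np.linalg.solve(P[0]+P[1],P[0]@o[0]+P[1]@o[1]);return p,[np.linalg.norm(Q@(p-q)) for Q,q in zip(P,o)]
E
python3 - <<'E'
from h import *
S=cv2.imread("pics/scene0.png");T=cv2.imread("pics/top0.png");dT=np.load("pics/top0.npy");dS=np.load("pics/scene0.npy")
C=cloud("top",dT);CS=cloud("scene",dS)
z=C[...,2]
# cover
def big(m): 
    k,l,st,ce=cv2.connectedComponentsWithStats(m.astype(np.uint8));i=1+np.argmax(st[1:,4]);return l==i,st[i],ce[i]
for n,im,c,roi in(("top",T,C,(slice(170,262),slice(250,405))),("scene",S,CS,(slice(165,275),slice(255,420)))):
    m=np.zeros((480,640),bool);m[roi]=(im[roi].min(2)>200)
    m,st,ce=big(m)
    pts=c[m];pts=pts[(pts[:,2]>.12)&(pts[:,2]<.2)]
    A=np.c_[pts[:,:2],np.ones(len(pts))];k=np.linalg.lstsq(A,pts[:,2],rcond=None)[0];print(n,'plane',k,'rms',np.std(A@k-pts[:,2]),len(pts))
    ct=max(cv2.findContours(m.astype(np.uint8),0,1)[0],key=cv2.contourArea)
    q=cv2.approxPolyDP(cv2.convexHull(ct),5,True)[:,0];print(q.tolist())
    nr=np.array([-k[0],-k[1],1]);print(onplane(n,q,nr,k[2]).round(4))
# housing top
m=np.abs(z-.12)<.006; m[:, :]&=True; m2=np.zeros_like(m);m2[200:285,205:275]=m[200:285,205:275]
m2,st,ce=big(m2);r=cv2.minAreaRect(np.argwhere(m2)[:,::-1].astype(np.float32));b=cv2.boxPoints(r);print('housing',b.round(1).tolist(),onplane("top",b,np.array([0,0,1.]),.12).round(4))
# knob
cs=[]
for n,im,roi in(("scene",S,(slice(245,285),slice(205,240))),("top",T,(slice(285,315),slice(232,265)))):
    m=np.zeros((480,640),bool);m[roi]=im[roi].max(2)<50
    m,st,ce=big(m);print(n,st,ce);cs.append(ce)
print(tri(*cs))
E
```

```text
top plane [-0.26502951 -0.03250863  0.32067394] rms 0.002894448514409472 7344
[[382, 179], [392, 242], [267, 256], [263, 190]]
[[0.6389 0.0449 0.1499]
 [0.5304 0.033  0.179 ]
 [0.5051 0.2282 0.1794]
 [0.6175 0.2409 0.1492]]
scene plane [-0.25402552 -0.05127566  0.31796138] rms 0.005089997121473081 4492
[[419, 234], [378, 254], [257, 211], [255, 194], [288, 165], [386, 166]]
[[0.6072 0.0118 0.1631]
 [0.5257 0.034  0.1827]
 [0.4927 0.2293 0.1811]
 [0.5259 0.2633 0.1709]
 [0.6332 0.2839 0.1425]
 [0.751  0.1546 0.1193]]
housing [[238.0, 233.0], [249.0, 233.0], [249.0, 244.0], [238.0, 244.0]] [[0.5494 0.2842 0.12  ]
 [0.5497 0.2656 0.12  ]
 [0.5309 0.2649 0.12  ]
 [0.5306 0.2835 0.12  ]]
scene [214 257  19  17 222] [222.81081081 264.93693694]
top [240 293  15  15 129] [247.52713178 300.41860465]
(array([0.436825  , 0.27040199, 0.07593599]), [np.float64(0.0004779990191255933), np.float64(0.00047799901912565424)])
```

```bash
python3 - <<'E'
import cv2
T=cv2.imread("pics/top0.png")[165:365,195:415];S=cv2.imread("pics/scene0.png")[165:400,200:420]
a=cv2.resize(T,None,fx=2.7,fy=2.7)[:540,:400+190];cv2.imwrite("pics/tc.png",a)
E
```

```text
(no output)
```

View pics/tc.png

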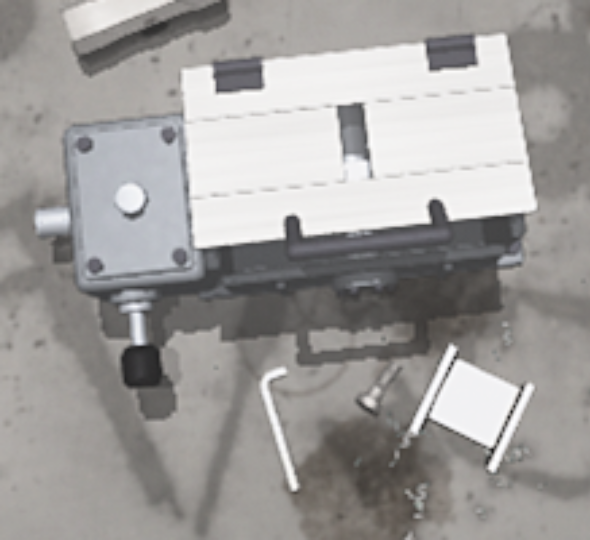

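```bash
python3 - <<'E'
from h import *
S=cv2.imread("pics/scene0.png");T=cv2.imread("pics/top0.png")
C=cloud("top",np.load("pics/top0.npy"));CS=cloud("scene",np.load("pics/scene0.npy"))
for p in [(230,222),(258,225),(235,255),(262,258),(242,240)]:print(p,C[p[1],p[0]].round(4))
for p in [(250,255),(300,280),(340,290),(380,270),(160,300),(250,222)]:print('S',p,CS[p[1],p[0]].round(4))
th=.113;ex=np.array([np.cos(th),np.sin(th),0]);ey=np.array([-np.sin(th),np.cos(th),0]);o=np.array([.556,.134,0])
for n,c in(("top",C),("scene",CS)):
    q=(c-o);U=np.dstack([q@ex,q@ey,c[...,2]])
    m=(abs(U[...,1]-.14)<.035)&(abs(U[...,0])<.04)&(U[...,2]>.09)&(U[...,2]<.126);print(n,'housing z',np.median(U[m][:,2]),m.sum())
    zt=np.median(U[m][:,2])
    m=(U[...,1]>.102)&(U[...,1]<.2)&(abs(U[...,0])<.09)&(abs(U[...,2]-zt)<.006)
    print(' ext x',np.percentile(U[m][:,0],[1,3,97,99]).round(4),'y',np.percentile(U[m][:,1],[1,3,97,99]).round(4))
    m=(U[...,1]>.105)&(U[...,1]<.18)&(abs(U[...,0]+.05)<.02)&(U[...,2]<.1)&(U[...,2]>.03)
    if m.sum()>50:
        p=c[m];k=np.linalg.lstsq(np.c_[p[:,1:],np.ones(len(p))],p[:,0],rcond=None)[0];print(' front face n',m.sum(),'med x',np.median(U[m][:,0]),'k',k)
    # wheel rim right cheek etc: handle
for n,im,roi in(("scene",S,(slice(205,243),slice(284,352))),("top",T,(slice(240,263),slice(295,368)))):
    m=np.zeros((480,640),bool);m[roi]=im[roi].max(2)<75
    k,l,st,ce=cv2.connectedComponentsWithStats(m.astype(np.uint8))
    for i in range(1,k):
        if st[i,4]>60:print(n,st[i],ce[i])
E
```

```text
(230, 222) [0.5698 0.3003 0.1089]
(258, 225) [0.5652 0.2519 0.1101]
(235, 255) [0.5132 0.2899 0.1073]
(262, 258) [0.5083 0.243  0.1135]
(242, 240) [0.5375 0.2769 0.1204]
S (250, 255) [0.4891 0.2607 0.0554]
S (300, 280) [0.4952 0.1571 0.0578]
S (340, 290) [0.5077 0.086  0.0732]
S (380, 270) [0.5352 0.0333 0.1357]
S (160, 300) [0.3526 0.3567 0.0018]
S (250, 222) [0.5117 0.271  0.1126]
top housing z 0.10967053850980735 1887
 ext x [-0.0489 -0.0462  0.0469  0.0507] y [0.1062 0.1078 0.1764 0.1792]
 front face n 265 med x -0.054688090049566436 k [-0.18861738  0.02169055  0.53183377]
scene housing z 0.11131032803485019 996
 ext x [-0.0489 -0.0464  0.0429  0.0458] y [0.1093 0.1133 0.1751 0.177 ]
 front face n 836 med x -0.05343293503588366 k [-0.164831   -0.0431436   0.53236275]
```

```bash
cat >> h.py <<'E'
th=.113;O=np.array([.552,.1335,0.])
def setth(t):
    global th,R;th=t;R=np.array([[np.cos(t),-np.sin(t),0],[np.sin(t),np.cos(t),0],[0,0,1.]])
setth(th)
def W(x,y,z):return O+R@np.array([x,y,z],float)
def handle(phi,y=0):
    c,s=np.cos(phi),np.sin(phi);return W(.072-.132*c+.026*s,y,.149+.132*s+.026*c)
E
python3 - <<'E'
from h import *
S=cv2.imread("pics/scene0.png");T=cv2.imread("pics/top0.png")
m=np.zeros((480,640),np.uint8);m[170:262,250:405]=T[170:262,250:405].min(2)>200
ct=max(cv2.findContours(m,0,1)[0],key=cv2.contourArea)[:,0].astype(float)
nr=np.array([.265*np.cos(.113),.265*np.sin(.113),1]);P=onplane("top",ct,nr,.149+nr[:2]@W(.072,0,0)[:2])
q=(P-O)@R
for nm,sel,ax in(("rear",(q[:,0]>.06)&(abs(q[:,1])<.09),0),("front",(q[:,0]<-.03)&(abs(q[:,1])<.09),0),("left",(q[:,1]>.085)&(q[:,0]>-.03)&(q[:,0]<.06),1),("right",(q[:,1]<-.085)&(q[:,0]>-.03)&(q[:,0]<.06),1)):
    a=q[sel];f=np.polyfit(a[:,1-ax],a[:,ax],1);r=a[:,ax]-np.polyval(f,a[:,1-ax]);k=abs(r)<.003;f=np.polyfit(a[k,1-ax],a[k,ax],1);print(nm,k.sum(),f.round(4))
for phi in(.2,.26,.32):
    for n in("top","scene"): print(phi,n,proj(n,np.array([handle(phi,y) for y in(.03,0,-.03)])).round(1).tolist())
g=T.max(2)
for u in(310,325,340,350):print('top col',u,g[232:268,u].tolist())
g=S.max(2)
for u in(300,318,335):print('scene col',u,g[205:245,u].tolist())
E
```

```text
rear 31 [-0.0028  0.0763]
front 106 [-0.0116 -0.0341]
left 53 [0.0101 0.1005]
right 52 [ 0.0168 -0.0988]
0.2 top [[312.1, 260.8], [331.7, 258.9], [351.4, 257.0]]
0.2 scene [[295.3, 220.7], [313.3, 228.1], [331.7, 235.7]]
0.26 top [[311.8, 258.2], [331.6, 256.2], [351.5, 254.3]]
0.26 scene [[296.2, 215.7], [314.3, 223.1], [332.8, 230.7]]
0.32 top [[311.5, 255.2], [331.5, 253.3], [351.5, 251.3]]
0.32 scene [[297.2, 210.6], [315.4, 218.0], [334.1, 225.5]]
top col 310 [230, 223, 242, 239, 238, 237, 238, 239, 239, 240, 240, 241, 241, 238, 236, 240, 242, 241, 247, 244, 140, 76, 87, 103, 120, 121, 99, 84, 78, 88, 88, 82, 90, 92, 90, 83]
top col 325 [238, 239, 238, 237, 236, 238, 240, 239, 239, 240, 241, 238, 237, 239, 242, 241, 242, 247, 223, 144, 147, 92, 117, 124, 105, 89, 80, 110, 118, 83, 87, 92, 91, 82, 89, 105]
top col 340 [239, 239, 238, 238, 239, 239, 239, 240, 240, 240, 238, 239, 242, 242, 241, 249, 234, 86, 86, 96, 109, 119, 113, 96, 78, 78, 103, 104, 81, 89, 91, 83, 75, 80, 89, 90]
top col 350 [240, 238, 238, 239, 238, 239, 240, 241, 242, 240, 240, 242, 242, 242, 250, 231, 77, 86, 97, 113, 122, 112, 95, 79, 78, 104, 107, 83, 90, 93, 82, 70, 71, 68, 70, 72]
scene col 300 [253, 253, 253, 249, 250, 253, 252, 238, 169, 129, 118, 105, 85, 69, 116, 236, 252, 240, 174, 109, 78, 75, 75, 75, 74, 75, 75, 78, 87, 99, 112, 118, 117, 115, 114, 116, 115, 114, 113, 113]
scene col 318 [253, 253, 253, 253, 253, 253, 253, 253, 253, 253, 250, 251, 253, 251, 236, 167, 131, 121, 106, 87, 72, 120, 232, 251, 243, 196, 137, 115, 116, 115, 113, 112, 113, 114, 115, 114, 106, 83, 59, 50]
scene col 335 [253, 252, 248, 215, 129, 99, 96, 101, 126, 146, 183, 203, 193, 187, 192, 211, 247, 251, 252, 253, 252, 229, 145, 128, 119, 102, 82, 69, 122, 237, 252, 238, 173, 130, 117, 115, 114, 113, 112, 98]
```

```bash
sed -i 's/^th=.113.*/th=.122;O=np.array([.553,.1335,0.])/' h.py; cat >> h.py <<'E'
def down(jaw):  # jaw 'x' or 'y': unit axis along which jaws open; nearest half turn chosen in tool()
    y=R[:,0] if jaw=='x' else R[:,1];z=np.array([0,0,-1.]);return np.c_[np.cross(y,z),y,z]
def flip(M):return M@np.diag([-1,-1,1.])
def st(tag=''):
    s=get_state();print(tag,'t%.1f'%s['t'],np.round(s['ee_pos'],4),'F',np.round(s['contact_force'],1),'op %.3f'%s['opening'])
def snap(tag):
    out={}
    for n in("scene","top"):
        p,d=vision.capture(n);cv2.imwrite(f"pics/{n}{tag}.png",p[...,::-1]);np.save(f"pics/{n}{tag}.npy",d);out[n]=p
    return out
E
python3 - <<'E'
from h import *
L=np.array([0,0,.012])
for nm,p in(("pre",handle(.27)+[0,0,.06]),("g",handle(.27)-L),("m",handle(1.)-L),("e",handle(1.9)-L),("e2",handle(1.9)+[0,0,.1]),):
    for f in(0,1):
        M=down('x'); M=flip(M) if f else M
        q=solve_ik(p,M);print(nm,f,p.round(3),None if q is None else np.round(q,2))
for nm,p in(("knob",W(-.099,.15,.056)),("knobup",W(-.114,.15,.25))):
    for f in(0,1):
        M=down('y'); M=flip(M) if f else M
        q=solve_ik(p,M);print(nm,f,p.round(3),None if q is None else np.round(q,2))
E
```

```text
pre 0 [0.505 0.128 0.269] [ 0.15 -0.1   1.63 -0.    1.61  0.03]
pre 1 [0.505 0.128 0.269] None
g 0 [0.505 0.128 0.197] [ 0.15 -0.07  1.74 -0.    1.48  0.03]
g 1 [0.505 0.128 0.197] None
m 0 [0.575 0.136 0.262] [ 0.15  0.09  1.45 -0.    1.6   0.02]
m 1 [0.575 0.136 0.262] None
e 0 [0.691 0.15  0.254] [ 0.14  0.42  1.09 -0.    1.64  0.02]
e 1 [0.691 0.15  0.254] None
e2 0 [0.691 0.15  0.366] [ 0.14  0.44  0.86 -0.    1.84  0.02]
e2 1 [0.691 0.15  0.366] None
knob 0 [0.436 0.27  0.056] [ 0.45  0.04  1.89 -0.    1.21 -1.24]
knob 1 [0.436 0.27  0.056] [ 0.45  0.04  1.89 -0.    1.21  1.9 ]
knobup 0 [0.422 0.269 0.25 ] [ 0.46 -0.15  1.71 -0.    1.58 -1.23]
knobup 1 [0.422 0.269 0.25 ] [ 0.46 -0.15  1.71 -0.    1.58  1.91]
```

```bash
python3 - <<'E'
from h import *
L=np.array([0,0,.012]);M=down('x')
p=np.array(get_state()['ee_pos']);env.move_straight(p+[0,0,.1],vel=.3)
env.reach(handle(.27)+[0,0,.08],M);claw.command_gripper(.5,10);st('pre')
print(env.move_straight(handle(.27)-L,vel=.08,guard=8));st('down')
claw.command_gripper(0,12);st('grip')
o=get_state()['opening']
if .07<o<.2:
    for phi in np.linspace(.27,1.9,14)[1:]:
        env.move_straight(handle(phi)-L,vel=.12);st('%.2f'%phi)
        s=get_state()
        if np.linalg.norm(s['contact_force'])>60 or s['opening']<.07:print('stop');break
snap('1')
E
```

```text
pre t3.5 [0.5051 0.1276 0.2893] F [0.3 0.  0.4] op 0.500
False
down t4.8 [0.5055 0.1277 0.198 ] F [-0.2 -0.3  0.9] op 0.504
grip t5.5 [0.5046 0.1276 0.1971] F [-4.4 -0.6  1.7] op 0.101
0.40 t5.8 [0.5132 0.1286 0.2127] F [-8.4 -1.1  6. ] op 0.101
0.52 t6.1 [0.5233 0.1299 0.2266] F [-9.6 -2.   9.4] op 0.101
0.65 t6.4 [0.5353 0.1314 0.2394] F [-11.7  -2.3  14.5] op 0.104
0.77 t6.7 [0.5492 0.1331 0.2502] F [-8.4 -0.9 13.1] op 0.103
0.90 t7.0 [0.5641 0.1349 0.2587] F [-4.4  0.3 10.8] op 0.100
1.02 t7.3 [0.5795 0.1368 0.2652] F [-2.6  0.2  9.3] op 0.100
1.15 t7.5 [0.5955 0.1387 0.2696] F [-1.6 -0.3  7.9] op 0.104
1.27 t7.8 [0.6118 0.1407 0.2718] F [ 0.2 -0.   5.6] op 0.103
1.40 t8.1 [0.6284 0.1428 0.272 ] F [0.8 0.1 5.3] op 0.099
1.52 t8.4 [0.6449 0.1448 0.2703] F [2.1 0.9 4.5] op 0.101
1.65 t8.7 [0.6611 0.1468 0.2665] F [2.5 0.4 4. ] op 0.103
1.77 t9.0 [0.6768 0.1487 0.2608] F [3.  1.  2.7] op 0.100
1.90 t9.3 [0.6915 0.1505 0.2531] F [3.2 0.  2.3] op 0.102
```

View pics/scene1.png

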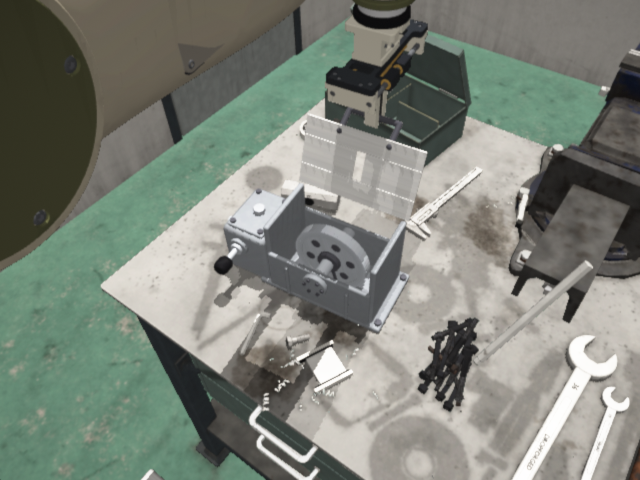

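The cover stands open at about 1.85 rad with the bar in the jaws; the wheel top is visible at ~(335,235) and the knob at (222,265). I'll release the handle and go for the rod.

```bash
python3 - <<'E'
from h import *
p=np.array(get_state()['ee_pos'])
claw.command_gripper(.2,10);env.move_straight(p+[0,0,.10],vel=.2)
env.move_straight(p+[-.1,0,.10],vel=.3)
M=down('y');env.reach(W(-.099,.15,.2),M);claw.command_gripper(.6);st('pre')
print(env.move_straight(W(-.099,.15,.057),vel=.12,guard=8));st('down')
claw.command_gripper(0,35);st('grip')
p=np.array(get_state()['ee_pos'])
for d in(.005,.010,.015):
    env.move_straight(p-R[:,0]*d,vel=.03);st(d)
claw.command_gripper(.6,10);env.sleep(.3);st('rel')
env.move_straight(p-R[:,0]*.015+[0,0,.15],vel=.2)
env.move_straight(W(-.17,.3,.25),vel=.3)
P=snap('2')
cs=[]
for n,roi in(("scene",(slice(245,300),slice(195,240))),("top",(slice(285,325),slice(228,268)))):
    im=P[n];m=np.zeros((480,640),np.uint8);m[roi]=im[roi].max(2)<50
    k,l,s,ce=cv2.connectedComponentsWithStats(m);i=1+np.argmax(s[1:,4]);print(s[i],ce[i]);cs.append(ce[i])
q,e=tri(*cs);print('knob',q,e,'unit',((q-O)@R).round(4))
a=cv2.resize(P["top"][150:330,190:410],None,fx=2.5,fy=2.5);b=cv2.resize(P["scene"][180:340,200:420],None,fx=2.5,fy=2.5)
cv2.imwrite('pics/c2.png',np.vstack([a[:300],b[:300]])[...,::-1])
E
```

```text
pre t12.9 [0.4365 0.2703 0.2   ] F [-0.2 -0.1  1.1] op 0.597
False
down t14.3 [0.4372 0.2707 0.058 ] F [-0.2  0.6  0.5] op 0.600
grip t14.9 [0.4365 0.2706 0.0571] F [-0.2  1.9  0.3] op 0.265
0.005 t15.2 [0.4313 0.27   0.0571] F [-2.8  0.5  1.5] op 0.266
0.01 t15.5 [0.4246 0.2691 0.057 ] F [-10.7  -0.9   8.3] op 0.266
0.015 t15.8 [0.4215 0.2688 0.0571] F [0.3 0.8 0.1] op 0.263
rel t16.8 [0.4216 0.2688 0.0571] F [-0.   0.5 -0.2] op 0.597
[209 263  18  18 226] [217.38495575 271.42477876]
[241 302  15  15  98] [248.24489796 308.94897959]
knob [0.42206199 0.2687231  0.07560375] [np.float64(0.0005222007164116552), np.float64(0.0005222007164118283)] unit [-0.1135  0.1502  0.0756]
```

View pics/c2.png

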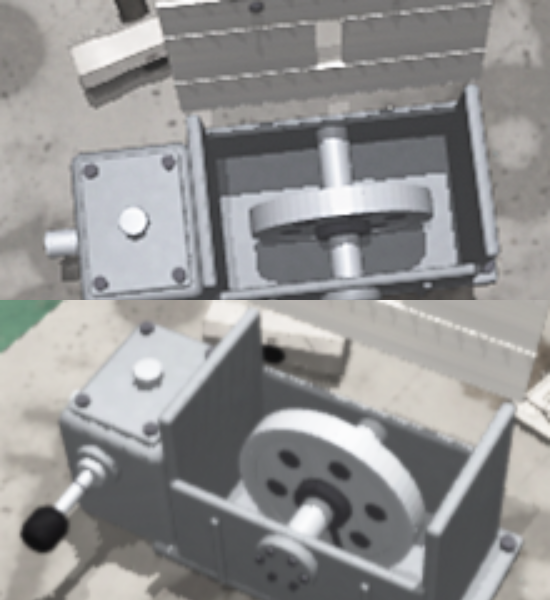

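The knob now sits at unit x = −113.5 mm, so the rod is in neutral. The wheel is exposed and no notch shows on its visible upper part. There is a dark mark near the hub at crop (335,537), possibly the groove. A pinch across the flanks would bring the gripper body too close to the open cover. I'll turn the wheel instead with closed fingertips pressed lightly on the rim.

```bash
cat >> h.py <<'E'
C0=lambda a,r,x=-.009:W(x,-r*np.sin(a),.075+r*np.cos(a))
def polar(im,tag):
    a=np.radians(np.arange(-180,180,1));r=np.linspace(.012,.068,57)
    uv=np.array([proj("scene",np.array([C0(t,q) for t in a])) for q in r]).astype(np.float32)
    o=cv2.remap(im,uv[...,0],uv[...,1],1);cv2.imwrite(f'pics/polar{tag}.png',cv2.resize(o,None,fx=2.2,fy=5)[...,::-1]);return o
E
python3 - <<'E'
from h import *
T=cv2.imread('pics/top2.png')[...,::-1];S=cv2.imread('pics/scene2.png')[...,::-1]
o=polar(np.ascontiguousarray(S),2)
C=cloud("top",np.load("pics/top2.npy"));U=(C-O)@R
m=(U[...,2]>.125)&(U[...,2]<.15)&(abs(U[...,1])<.03)&(abs(U[...,0])<.04)
print('rim depth: x',np.percentile(U[m][:,0],[2,50,98]).round(4),'z',np.percentile(U[m][:,2],[50,98]).round(4),m.sum())
# bright rim in colour along unit x at z=.14
for y in(-.02,0,.02):
    xs=np.arange(-.024,.025,.002);uv=proj("top",np.array([W(x,y,.139 if y==0 else .137) for x in xs])).astype(int)
    print(y,[int(T[v,u].max()) for u,v in uv])
E
```

```text
rim depth: x [-0.0085 -0.0002  0.0093] z [0.1371 0.1415] 421
-0.02 [88, 126, 103, 54, 72, 83, 81, 64, 203, 237, 227, 225, 224, 226, 223, 223, 227, 214, 213, 161, 109, 116, 117, 115, 113]
0 [138, 85, 61, 72, 76, 69, 72, 57, 250, 255, 249, 249, 249, 249, 248, 249, 248, 243, 238, 236, 233, 228, 226, 224, 243]
0.02 [99, 95, 65, 62, 62, 71, 67, 128, 221, 233, 229, 228, 227, 228, 227, 228, 230, 220, 159, 106, 112, 114, 117, 118, 118]
```

View pics/polar2.png

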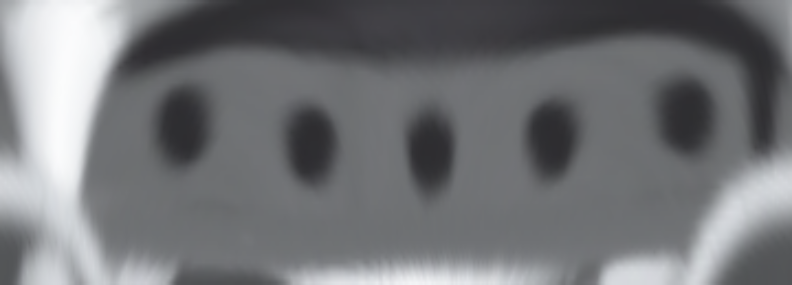

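The groove shows at about +165° (column 765), so the notch is near the bottom. I'll turn it back in 60° strokes, tool radial, pressing lightly.

```bash
cat >> h.py <<'E'
def rad(b):
    z=-(R@np.array([0,-np.sin(b),np.cos(b)]));x=-R[:,0];y=np.cross(z,x)
    return np.c_[x,y,z]
def stroke(b0,b1,press=.001,vel=.08):
    M=rad(b0);env.move_straight(C0(b0,.095,0),M,vel=.25)
    hit=env.move_straight(C0(b0,.058,0),vel=.03,guard=2.5)
    p=(np.array(get_state()['ee_pos'])-O)@R;r=np.hypot(p[1],p[2]-.075);print('hit',hit,'r %.4f'%r)
    if not hit: return
    n=max(2,int(abs(b1-b0)/.12)+1);F=[]
    for b in np.linspace(b0,b1,n)[1:]:
        env.move_straight(C0(b,r-press,0),rad(b),vel=vel);F.append(get_state()['contact_force'].round(1).tolist() if hasattr(get_state()['contact_force'],'round') else get_state()['contact_force'])
    print(F[::2]);env.sleep(.15)
    env.move_straight(C0(b1,.09,0),vel=.15);st('stroke')
E
python3 - <<'E'
from h import *
print(np.dot(rad(0)[:,1],down('y')[:,1]))
for b in(.55,0,-.55):
    for r in(.063,.095):print(b,r,np.round(solve_ik(C0(b,r,0),rad(b)),2))
claw.command_gripper(0,20)
env.reach(W(0,-.05,.24),rad(0)) ;st()
stroke(.55,-.5)
env.move_straight(W(-.1,.05,.33),rad(0),vel=.3)
P=snap('3');polar(P['scene'],3);st()
E
```

```text
1.0
0.55 0.063 [-0.25  0.21  1.67  0.51  1.49 -2.04]
0.55 0.095 [-0.28  0.2   1.63  0.5   1.55 -2.04]
0 0.063 [ 0.15  0.1   1.67 -0.    1.37 -1.55]
0 0.095 [ 0.15  0.07  1.64 -0.    1.43 -1.55]
-0.55 0.063 [ 0.52  0.34  1.52 -0.5   1.53 -1.08]
-0.55 0.095 [ 0.55  0.33  1.48 -0.5   1.58 -1.09]
 t21.0 [0.5589 0.0849 0.2401] F [0.  0.4 0.2] op 0.001
hit True r 0.0650
[[6.0, -5.3, 16.1], [0.8, -1.9, 14.9], [-1.3, 2.5, 17.1], [4.5, 7.5, 15.3]]
stroke t25.3 [0.5474 0.1755 0.1527] F [0.5 0.  0.1] op 0.006
 t26.3 [0.447  0.171  0.3266] F [ 0.6  0.6 -0.1] op 0.005
```

View pics/polar3.png

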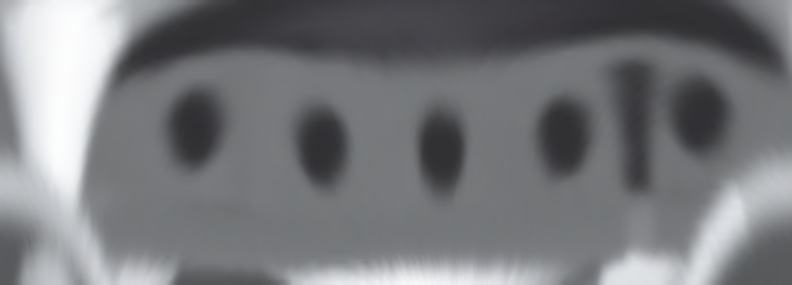

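The groove is clear at column 636, which is +109°, so the stroke turned the wheel 60° without slip. Two strokes of about 54° should bring it to the top.

```bash
python3 - <<'E'
from h import *
env.move_straight(C0(.476,.12,0),rad(.476),vel=.3)
stroke(.476,-.476)
env.move_straight(C0(0,.12,0),rad(0),vel=.3)
stroke(.476,-.476)
env.move_straight(W(-.1,.08,.33),rad(0),vel=.3)
P=snap('4');o=polar(P['scene'],4);st()
a=cv2.resize(P["top"][190:270,270:385],None,fx=4,fy=4);b=cv2.imread('pics/polar4.png')[...,::-1][:, :792]
b=cv2.resize(b,(460,200));cv2.imwrite('pics/c4.png',np.vstack([a,b])[...,::-1])
g=o.max(2).astype(float);print('rows r~50: ',g[36:42,150:211].mean(0).astype(int).tolist())
E
```

```text
hit True r 0.0650
[[3.9, -4.1, 14.5], [0.4, -0.7, 13.6], [0.2, 3.9, 17.1], [5.3, 7.5, 14.0]]
stroke t30.7 [0.5478 0.1737 0.1538] F [ 1.  -0.4  0.1] op 0.005
hit True r 0.0650
[[5.0, -4.4, 13.3], [-0.4, 0.3, 13.0], [-1.6, 3.8, 15.2], [5.2, 8.3, 13.5]]
stroke t35.4 [0.5478 0.1737 0.1539] F [-0.3 -0.3  0. ] op 0.006
 t36.3 [0.4435 0.2005 0.3267] F [0.6 0.6 0. ] op 0.005
rows r~50:  [118, 118, 118, 118, 118, 118, 118, 118, 118, 117, 116, 114, 111, 108, 103, 99, 97, 95, 94, 93, 93, 93, 94, 97, 99, 101, 105, 109, 114, 115, 117, 117, 119, 120, 120, 119, 119, 118, 119, 119, 119, 117, 112, 102, 88, 78, 74, 71, 75, 83, 96, 108, 114, 116, 116, 116, 117, 117, 118, 118, 118]
```

View pics/c4.png

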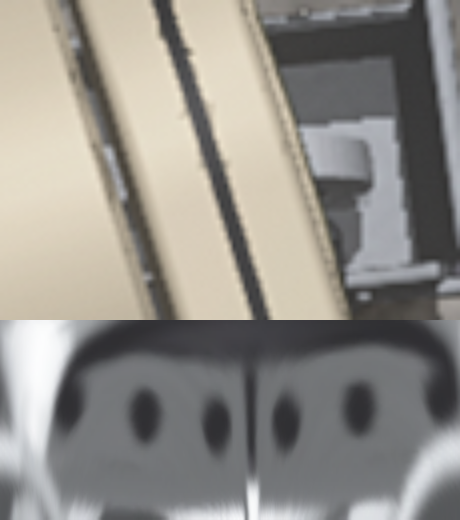

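The camera shows the groove about 17° short on the +angle side: the strokes lost roughly 10 % to slip. The top view is blocked by the arm. I'll make a corrective stroke away from the notch, then clear the arm for a direct look from above.

```bash
python3 - <<'E'
from h import *
env.move_straight(C0(-.2,.12,0),rad(-.2),vel=.3)
stroke(-.2,-.52)
env.move_straight(W(-.1,.2,.3),rad(0),vel=.35)
env.reach(W(-.15,.32,.3),rad(0))
P=snap('5');o=polar(P['scene'],5);st()
g=o.max(2).astype(float)[36:42,140:221].mean(0);print('polar min at',140+np.argmin(g)-180)
uv0,uv1=proj("top",W(0,.065,.139))[0],proj("top",W(0,-.065,.139))[0]
ys=np.arange(-.035,.036,.001)
for x in(-.005,0,.005):
    uv=proj("top",np.array([W(x,y,.075+np.sqrt(.065**2-y*y)) for y in ys])).astype(np.float32)
    v=cv2.remap(P["top"],uv[None,:,0],uv[None,:,1],1)[0].max(1).astype(int);print(x,dict(zip((ys*1000).round().astype(int).tolist()[::2],v.tolist()[::2])))
a=cv2.resize(P["top"][190:270,270:385],None,fx=5,fy=5);cv2.imwrite('pics/c5.png',a[...,::-1])
E
```

```text
hit True r 0.0654
[[0.8, 2.9, 5.5]]
stroke t39.3 [0.5481 0.1781 0.1535] F [0.1 0.6 0. ] op 0.004
 t40.8 [0.3657 0.4318 0.2985] F [ 0.4 -1.5 -0.1] op 0.007
polar min at 15
-0.005 {-35: 212, -33: 211, -31: 214, -29: 219, -27: 221, -25: 197, -23: 155, -21: 144, -19: 185, -17: 218, -15: 218, -13: 229, -11: 239, -9: 249, -7: 248, -5: 247, -3: 251, -1: 253, 1: 252, 3: 253, 5: 254, 7: 254, 9: 252, 11: 243, 13: 241, 15: 243, 17: 238, 19: 232, 21: 230, 23: 226, 25: 223, 27: 224, 29: 223, 31: 216, 33: 214, 35: 218}
0 {-35: 208, -33: 208, -31: 211, -29: 215, -27: 219, -25: 198, -23: 146, -21: 133, -19: 187, -17: 217, -15: 217, -13: 223, -11: 238, -9: 244, -7: 243, -5: 244, -3: 247, -1: 248, 1: 248, 3: 248, 5: 248, 7: 248, 9: 248, 11: 239, 13: 236, 15: 236, 17: 231, 19: 224, 21: 225, 23: 224, 25: 218, 27: 218, 29: 217, 31: 212, 33: 211, 35: 211}
0.005 {-35: 208, -33: 209, -31: 212, -29: 216, -27: 220, -25: 204, -23: 155, -21: 140, -19: 176, -17: 213, -15: 215, -13: 219, -11: 233, -9: 243, -7: 244, -5: 244, -3: 247, -1: 248, 1: 248, 3: 248, 5: 248, 7: 249, 9: 248, 11: 239, 13: 236, 15: 237, 17: 232, 19: 225, 21: 225, 23: 223, 25: 218, 27: 218, 29: 219, 31: 213, 33: 212, 35: 212}
```

View pics/c5.png

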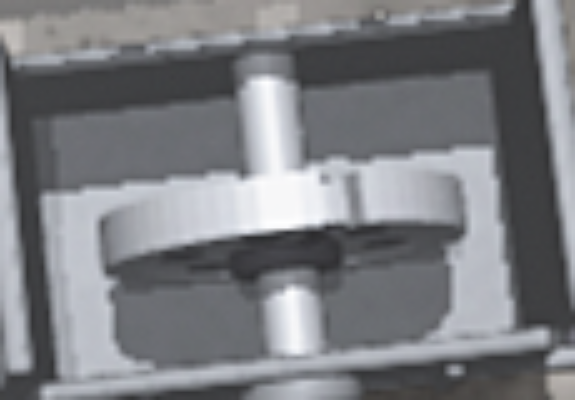

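Top view: the notch is at y ≈ −18 mm (dark wall at crop (352,200)), which is +16°. The polar view gives +15°. The last stroke barely gripped, with only 5 N of press, so I'll repeat it pressing harder.

```bash
python3 - <<'E'
from h import *
def look(tag):
    env.move_straight(W(-.1,.22,.27),rad(0),vel=.4)
    P=snap(tag);g=polar(P['scene'],tag).max(2).astype(float)[36:42,140:221].mean(0)
    k=np.arange(-40,41);
    # narrow-groove detector: dark relative to a wide median
    d=cv2.medianBlur(g.astype(np.uint8)[None],5)[0];print('polar',k[np.argmin(g)],g.min(),g[30:60:2].astype(int))
    ys=np.arange(-.035,.036,.002);uv=proj("top",np.array([W(0,y,.075+np.sqrt(.065**2-y*y)) for y in ys])).astype(np.float32)
    print('top',list(zip((ys*1000).round().astype(int).tolist(),cv2.remap(P["top"],uv[None,:,0],uv[None,:,1],1)[0].max(1).tolist())));st()
    return k[np.argmin(g)]
env.move_straight(C0(-.15,.10,0),rad(-.15),vel=.4)
stroke(-.15,-.43,press=.0025,vel=.06)
look('6')
E
```

```text
hit True r 0.0653
[[-0.8, 4.7, 11.5]]
stroke t44.1 [0.549  0.1711 0.1571] F [ 0.4 -0.2 -0.8] op 0.008
polar 7 79.66666666666667 [114 116 117 116 116 115 105  84  80  80  96 113 114 115 116]
top [(-35, 211), (-33, 216), (-31, 220), (-29, 221), (-27, 222), (-25, 226), (-23, 227), (-21, 227), (-19, 230), (-17, 232), (-15, 226), (-13, 163), (-11, 143), (-9, 233), (-7, 245), (-5, 245), (-3, 247), (-1, 247), (1, 249), (3, 251), (5, 250), (7, 249), (9, 245), (11, 245), (13, 245), (15, 238), (17, 232), (19, 232), (21, 230), (23, 226), (25, 226), (27, 226), (29, 222), (31, 220), (33, 219), (35, 212)]
 t45.0 [0.427  0.3381 0.2672] F [ 0.6 -0.4 -0.9] op 0.006
```

```bash
python3 - <<'E'
from h import *
env.move_straight(C0(-.15,.10,0),rad(-.15),vel=.4)
stroke(-.15,-.405,press=.0025,vel=.06)
env.move_straight(W(-.1,.22,.27),rad(0),vel=.4)
P=snap('7');g=polar(P['scene'],7).max(2).astype(float)[36:42,140:221].mean(0)
print('polar',np.argmin(g)-40,g[24:60].astype(int))
ys=np.arange(-.025,.026,.002);uv=proj("top",np.array([W(0,y,.075+np.sqrt(.065**2-y*y)) for y in ys])).astype(np.float32)
print('top',list(zip((ys*1000).round().astype(int).tolist(),cv2.remap(P["top"],uv[None,:,0],uv[None,:,1],1)[0].max(1).tolist())));st()
a=cv2.resize(P["top"][190:270,270:385],None,fx=4,fy=4);b=cv2.resize(P["scene"][190:310,240:400],(460,345),interpolation=2);cv2.imwrite('pics/c7.png',np.vstack([a,b])[:600,...,::-1])
E
```

```text
hit True r 0.0653
[[-2.4, 3.6, 12.5]]
stroke t48.0 [0.5493 0.1691 0.1581] F [-0.3 -0.7 -0. ] op 0.003
polar -2 [117 117 117 117 116 116 115 115 111 105  96  86  78  74  72  72  76  89
 101 107 112 113 113 114 115 115 116 116 116 116 115 113 110 106 102  99]
top [(-25, 224), (-23, 226), (-21, 228), (-19, 227), (-17, 230), (-15, 234), (-13, 233), (-11, 237), (-9, 246), (-7, 249), (-5, 247), (-3, 196), (-1, 226), (1, 254), (3, 251), (5, 251), (7, 254), (9, 220), (11, 172), (13, 238), (15, 240), (17, 237), (19, 230), (21, 228), (23, 228), (25, 225)]
 t48.8 [0.427  0.338  0.2671] F [ 0.1  0.3 -0. ] op 0.006
```

View pics/c7.png

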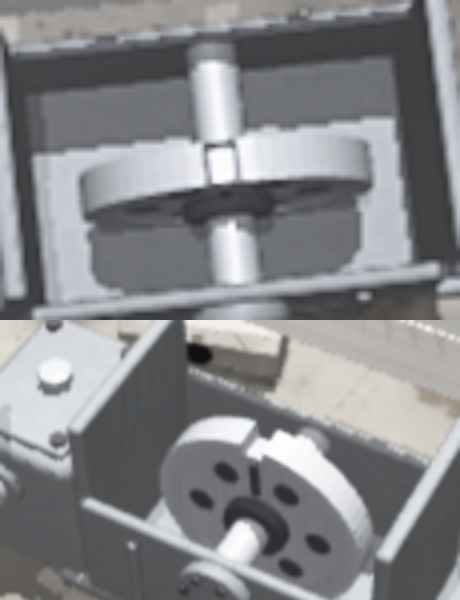

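The notch is at the top: its edges in the top view lie at y ≈ −3 and +11 mm and the polar view gives −2.5°, so it is about +3 to 4 mm off against the 7 mm tolerance. Time is 48.8 s, so now I'll close the cover.

```bash
python3 - <<'E'
from h import *
M=down('x');D=np.array([0,0,.009]);b=np.array([.6915,.1505,.2531+.012])
p=np.array(get_state()['ee_pos']);env.move_straight(p+[0,0,.11],vel=.4)
env.reach(b+[.003,0,.09],M);claw.command_gripper(.2,25);st('pre')
print(env.move_straight(b+[.003,0,-.009],vel=.12,guard=10));st('down')
claw.command_gripper(0,20);st('grip')
if .07<get_state()['opening']<.16:
    for phi in np.linspace(1.9,.0,13)[1:]:
        env.move_straight(handle(phi)-D,vel=.15)
        s=get_state();F=np.linalg.norm(s['contact_force'])
        if F>60 or s['opening']<.07:st('stop');break
st('shut')
claw.command_gripper(.35);env.move_straight(handle(0)+[0,0,.03],vel=.15)
claw.command_gripper(0,20);print(env.move_straight(handle(0)+[0,0,.0035],vel=.06,guard=45));st('press')
env.move_straight(handle(0)+[0,0,.1],vel=.25);env.move_straight(W(-.15,.25,.3),vel=.4)
P=snap('8');st('end')
C=cloud("top",np.load("pics/top8.npy"));U=(C-O)@R
m=np.zeros((480,640),bool);m[170:275,250:405]=P["top"][170:275,250:405].min(2)>200;m&=(U[...,2]>.12)&(U[...,2]<.2)
q=U[m];print('cover slope',np.linalg.lstsq(np.c_[q[:,:2],np.ones(len(q))],q[:,2],rcond=None)[0],m.sum())
print('bar pred phi=0',[proj(n,handle(0))[0].round(1).tolist() for n in('top','scene')])
a=cv2.resize(P["top"][160:330,200:420],None,fx=2.2,fy=2.2);b=cv2.resize(P["scene"][170:290,200:420],None,fx=2.2,fy=2.2);cv2.imwrite('pics/c8.png',np.vstack([a,b])[:600,...,::-1])
E
```

```text
pre t51.0 [0.6944 0.1507 0.3552] F [ 0.5  1.  -0.4] op 0.202
False
down t52.0 [0.695  0.1505 0.2575] F [ 0.4 -0.1 -0.2] op 0.204
grip t52.3 [0.6948 0.1506 0.2569] F [-0.5 -0.2  1.9] op 0.105
shut t55.8 [0.4937 0.1263 0.166 ] F [ 2.4  1.6 -1.4] op 0.101
False
press t58.1 [0.4934 0.1262 0.1797] F [-7.  -0.7 16.9] op -0.001
end t59.6 [0.374  0.3621 0.2988] F [ 0.1 -0.5  0.1] op 0.002
cover slope [0.00254478 0.00069624 0.15017598] 7814
bar pred phi=0 [[332.1, 264.8], [311.9, 243.1]]
```

View pics/c8.png

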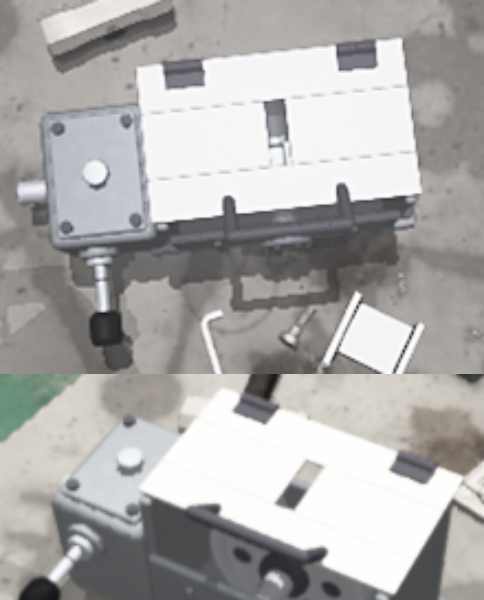

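The cover is level (fitted slope 0.003), the notch shows in the slot at crop (277,152), and the knob is in the neutral position. The small parts show no visible move, so I'm handing in.

```bash
python3 -c "
from h import *
st();print(finish_job())"
```

```text
t59.6 [0.374  0.3621 0.2988] F [ 0.1 -0.5  0.1] op 0.002
the job is handed in; nothing more can be done
None
```

I did the whole sequence and handed it in at 59.6 s of the 72 s allowed; no verdict was reported.

1. **Cover open:** I gripped the handle and swung the cover back to about 1.9 rad.
2. **Rod to neutral:** I pulled the knob 15 mm out and let go.
3. **Wheel turned:** I turned it by pressing closed fingertips on the rim until the notch was at the top.
4. **Cover shut:** I swung it closed with the handle and pressed it down.

**Last checks:**
- **Cover:** the fitted slope after closing is about 0.003 rad, so it is shut.
- **Rod:** the knob measured x = −113.5 mm just after the pull, against −114 mm for neutral. In the last picture it looks unchanged, but I did not measure it again.
- **Notch:** before closing it was about 3–4 mm off straight above the axis, inside the ±7 mm limit. It shows in the sight slot with the cover shut.
- **Small parts:** they look unmoved in the last picture; I did not measure them.
- **Contact:** the arm stands clear of everything, with near-zero force on the tool.

**What disagreed:** the fingertip strokes slipped, about 10 % on the long ones and nearly all of one short stroke. That took two extra camera-checked corrections. I left the remaining 3–4 mm notch offset alone rather than risk overshooting.

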